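# Plug the test gauge into the pump's quick coupler

### The job

Fit the pressure gauge to the hand test pump: first pull the sleeve of the pump's quick coupler back until it stays back by itself when let go, then take the gauge from its wooden rest and push its plug straight and gently into the coupler until the sleeve springs fully forward and locks it. Never press the plug hard against the coupler, leave the gauge locked in and let go, and do not shift the other goods on the counter.

Things in the scene. Friction and masses are not known exactly. Their poses are not given: they have to be found in the camera images.
- pump: Hand test pump, fixed: valve block 90 x 100 mm, 115 high; behind it (+x) a tank 250 x 170 mm, 120 high, with a pump lever up to 190 mm high. Origin: centre of the block's underside, on the counter. A quick coupler stands out level from the block's -x face, mouth looking along -x; a plug goes in along +x. Coupler axis: y = 0, 85 mm up. See mouth, sleeve_mid, bore.
- mouth (a point): Nominal centre of the coupler's mouth face, on its axis, 79 mm before the block's face. How far the coupler is screwed in differs and is not measured: the true mouth, with sleeve and all, lies up to 12 mm before or behind the listed points along x; sideways and in height they are true. Axes as the pump's. Steel lip 34 mm diameter; bore 22 mm with an entry cone 29 mm wide, 4 mm deep.
- sleeve_mid (a point): Nominal middle of the sleeve at rest, on the axis, 20 mm behind the nominal mouth (along x true to 12 mm only). Does not move with the sleeve. The sleeve: ribbed steel ring 38 mm diameter, 30 mm long, starting 5 mm behind the true mouth face. Behind it a brass hexagon 37 mm across corners, 50 to 61 mm behind the mouth, then a 26 mm shank into the block.
- bore (a point): Nominal place of the plug's nose when locking, on the axis, 34 mm behind the nominal mouth (true to 12 mm only). In the bore the plug meets a spring collar about 13 mm behind the true mouth and pushes on against 4 to 12 N. With the nose 33 to 35 mm behind the true mouth the lock snaps; at 36 mm the flange meets the mouth face, hard. Let go, the locked plug comes back to about 33 mm.
- sleeve (a joint): Sleeve travel in m: 0 = fully forward (empty or locked on a plug), 0.009 = fully back (pump's +x). Spring: 4 N forward at 0, 6 N at 0.009. Pulled beyond about 0.0075 with the bore empty it catches; let go, it stays at about 0.006. While it is forward the bore is blocked. A plug going in keeps it part way back until it snaps to 0 over the seated plug.
- gauge: Pressure gauge with plug, 0.18 to 0.38 kg, loose. Origin on its axis, mid grip block; +x along the axis to the nose. Steel case 50 mm diameter, x -60 to -34 mm; stem 16 mm, x -34 to -22; square grip block 22 x 22 mm, x -22 to 18; flange 32 mm, x 18 to 22; steel plug 20.4 mm, x 22 to 58, groove at x 39 to 46, 2 mm chamfer at the nose. At the start it lies level in the rest, axis 50 mm up.
- nose (a point): Centre of the plug's nose face, on the gauge's axis, 58 mm ahead of the gauge's origin. Axes as the gauge's.
- rest: Plywood rest, fixed: base 120 x 60 mm, 8 mm thick, with two slotted uprights (up to 50 mm high, at most 37 mm wide across y) that carry the gauge: at x = -33 to -24 mm (under the stem) and x = 26 to 36 mm (under the plug). Between them the grip block is free on both sides. Origin: centre of the underside; the gauge lies with its origin straight above it and its +x along the rest's x.
- valve_a: Bystander: ball valve 68 mm long with a red lever, 54 mm high, loose.
- valve_b: Bystander: ball valve 68 mm long with a blue lever, 54 mm high, loose.
- tape_roll: Bystander: white roll of tape, 54 mm diameter, 16 mm high.
- carton: Bystander: small carton 90 x 70 x 45 mm.
- nipple: Bystander: brass pipe nipple standing on end, 38 mm widest, 52 mm high.
- spanner: Bystander: spanner lying flat.
- shower_head: Bystander: chrome shower head face down, 90 mm diameter, 50 mm high.

How it is judged:
By the outcome, as a careful person would: the job done as asked, in the order asked, and still so for the second after the job is handed in, with the robot touching nothing.
It also fails if it takes over 54 s, if anything falls off the work surface, if the arm or the gripper's body presses on something with over 40 N, if the wrist force passes 120 N, or if a joint passes its speed limit or range.

### The arm

A 6-joint arm with a two-finger parallel gripper is mounted at the origin on the work surface. World frame = base frame: x ahead of the robot, y to its left, z up, the work surface at z = 0. Lengths are in m, angles in rad, forces in N, time in s.
With the tool pointing down it reaches from about 0.25 to 0.725 m from the base axis. Payload 4 kg.
Tool frame: the origin (TCP) lies on the centre line of the jaws, within the pads' length; the fingertips stand 14 mm ahead of it and the grasp point (between the pads) lies 5 mm behind it; z points along the fingers, x is the direction in which the jaws open and shut, and the axes are right-handed (so a half turn about z gives the same grasp; the last joint's range is limited). The gripper opens to 85 mm and grips with 20 to 120 N. Pads are 22 mm wide; open, the fingers measure 114 mm over their backs; the gripper's body (76 mm by 85 mm) begins 54 mm behind the grasp point. The pads swing forward as they close: fully open they stand 13 mm farther back than shut.
Start: joints at [1.134, 0.241, 0.005, 1.335, 0, 1.571], TCP at [0.212, 0.453, 0.245] pointing down, gripper open.
Joint ranges: [-2.72, 2.72], [-1.05, 1.87], [-1.09, 1.28], [-1.99, 2.15], [-1.42, 1.44], [-3.14, 3.14]. Speed limits (rad/s): [2.79, 2.79, 3.14, 3.14, 3.14, 3.14].

### API

Orientations are given as a unit quaternion [x, y, z, w].
In Python, from workcell import bot gives the robot as it stands.
- The arm moves only by the tool play_rows, never from a script. Its argument "motion" is a list of rows, each an object with "fingers": the closure, from -1 (fully open) to 1 (shut), so that 0 is half open; "translation": the shift along the tool's x, y, z in cm, a list of three; "roll": the turn about the tool's z in degrees. A call has 1 to 20 rows; each row is the pose to reach, as a shift and turn from the pose commanded when the call began, along the tool's axes at that moment; what a row does not reach only later rows make up. A row lasts 1/12 s, in which the tool goes at most 41.7 mm and 7.16 degrees, less where a joint would pass 70% of its speed; a pose out of reach is approached as far as the arm can. A call with a gripper value outside its range is refused whole. The fingers move at their own pace and stop on an object; the grip force is fixed at half the most. Time passes only in rows, so rows that repeat a pose let the fingers close. It gives the time, the measured TCP pose, the force and the opening at its end, in the units of the state.
- bot.get_obs(): the state, without advancing time (a new reading comes with each control period).
- bot.camera(name): name is "scene" or "top"; returns a dict with "pixels" (400x640x3 uint8, red, green, blue), "intrinsics" (3x3 intrinsics, pixels), "world_to_cam" (4x4, takes a point from world to camera coordinates). Camera axes: x right, y down, z forward; pixel columns grow to the right and rows downward; lengths in m; the calibration is good to about 2 mm. A picture is of the moment at which its call begins. There is no depth.
- bot.job_done(): hands the job in, once; it reports no verdict.
The state is a dict: "clock": time; "joint_pos": joint angles; "joint_vel": joint speeds; "tau": joint torques, N m; "eef_pos": TCP position; "tool_rot": TCP orientation; "ft_force": force on the tool from outside, world axes, zero at the start; "ft_torque": the same for the moment, N m; "grip_width": finger opening in m.
Only numpy, scipy, OpenCV 4.12 (cv2) and the standard library are available. Lean on these libraries where they do the work, as an engineer would, in place of code of your own. Each camera call takes 0.05 s, during which the arm holds its last target. There are 200 camera calls.

## Working session

There is one attempt and no reset: what is moved stays moved. The work goes in short steps, Python scripts to look and compute and a tool call to move; the robot and the scene stay as the last step left them, time stands still between calls to the robot, and variables do not carry over. Pictures are saved under pics/ and viewed, about 8 in all and at most 12, crops included, and the job is handed in when it is done.

Besides the shell and the picture viewer there is one more tool, called after "Call:" by a JSON object that holds its "fn" and its "kwargs", one argument or row to a line. play_rows: Moves the arm, as the interface text tells. Its arguments: {"type":"object","properties":{"motion":{"type":"array","items":{"type":"object","properties":{"fingers":{"type":"number"},"translation":{"type":"array","items":{"type":"number"}},"roll":{"type":"number"}}}}},"required":["motion"]}

```bash
mkdir -p pics; ls; python3 - <<'E'
from workcell import bot
import cv2,numpy as np,pickle
o=bot.get_obs();print(o)
d={}
for n in("scene","top"):
    c=bot.camera(n);d[n]=c
    cv2.imwrite(f"pics/{n}0.png",cv2.cvtColor(c["pixels"],cv2.COLOR_RGB2BGR));print(c["intrinsics"],c["world_to_cam"])
pickle.dump(d,open("cams0.pkl","wb"))
E
```

```text
pics
{'clock': 0.0, 'joint_pos': array([ 1.13396309e+00,  2.41408615e-01,  3.69639883e-03,  1.33520212e+00,
       -2.14367118e-06,  1.57077776e+00]), 'joint_vel': array([-0.00219533,  0.00071133,  0.0004574 ,  0.00171945, -0.00163889,
       -0.00100682]), 'tau': array([ 1.24509417e-03, -3.72315538e+01,  2.52409065e+01,  1.69457286e-02,
       -1.54768350e-04, -2.11934470e-06]), 'eef_pos': array([0.21127553, 0.45248846, 0.24440449]), 'tool_rot': array([ 8.43520534e-01,  5.37095883e-01, -8.92726936e-04,  5.69674494e-04]), 'ft_force': array([ 0.39648779, -0.21442569, -0.72450546]), 'ft_torque': array([-0.06473174,  0.01635946,  0.00297228]), 'grip_width': 0.08554822232712159}
[[394.80738973   0.         325.33673294]
 [  0.         394.80738973 193.43585157]
 [  0.           0.           1.        ]] [[ 0.68146048  0.7317582   0.01189718 -0.32284138]
 [ 0.57309355 -0.52345039 -0.63052635 -0.33255719]
 [-0.45516524  0.43649699 -0.77607666  1.19415374]
 [ 0.          0.          0.          1.        ]]
[[390.46337988   0.         317.57463264]
 [  0.         390.46337988 205.23691647]
 [  0.           0.           1.        ]] [[ 5.27890029e-04 -9.99901615e-01 -1.40171963e-02 -6.84763553e-02]
 [-9.93426535e-01  1.08018404e-03 -1.14466381e-01  5.90077829e-01]
 [ 1.14470261e-01  1.39854804e-02 -9.93328227e-01  8.74028319e-01]
 [ 0.00000000e+00  0.00000000e+00  0.00000000e+00  1.00000000e+00]]
```

View pics/scene0.png

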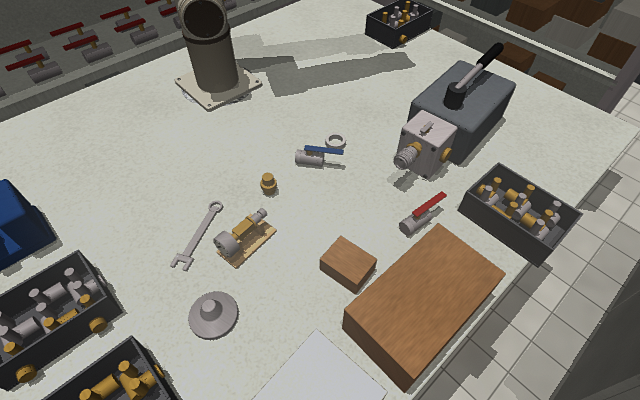

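View pics/top0.png

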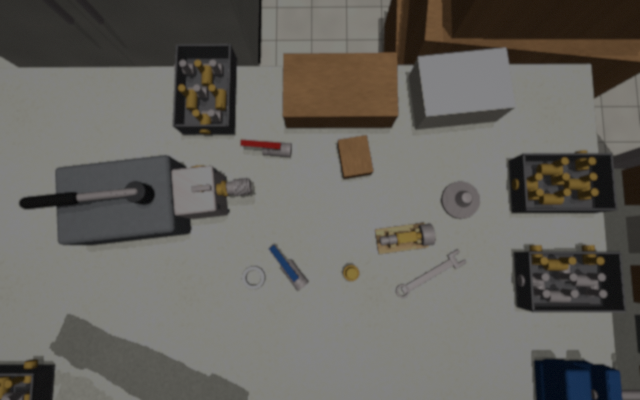

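The scene view shows the pump block at about (428,140), with the coupler at (405,157), and the gauge in its rest at (245,232). In the top view the block is at (195,190), the coupler mouth at (250,187) and the gauge spans (380–433,237). Next I'll enlarge both.

```bash
python3 - <<'E'
import cv2,numpy as np
a=cv2.imread("pics/top0.png");b=cv2.imread("pics/scene0.png")
def cr(i,x,y,w,h,k):
    c=cv2.resize(i[y:y+h,x:x+w],None,fx=k,fy=k,interpolation=cv2.INTER_CUBIC)
    for t in range(0,w,10): cv2.putText(c,str(x+t) if t%20==0 else "|",(t*k,8),0,.3,(0,0,255),1)
    for t in range(0,h,10): cv2.putText(c,str(y+t)+"-",(0,t*k+4),0,.3,(0,0,255),1)
    return c
t=np.hstack([cr(a,160,150,100,75,4),cr(a,360,200,100,75,4)])
s=np.hstack([cr(b,380,100,100,75,4),cr(b,200,200,100,75,4)])
cv2.imwrite("pics/crop1.png",np.vstack([t,s]))
E
```

```text
(no output)
```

View pics/crop1.png

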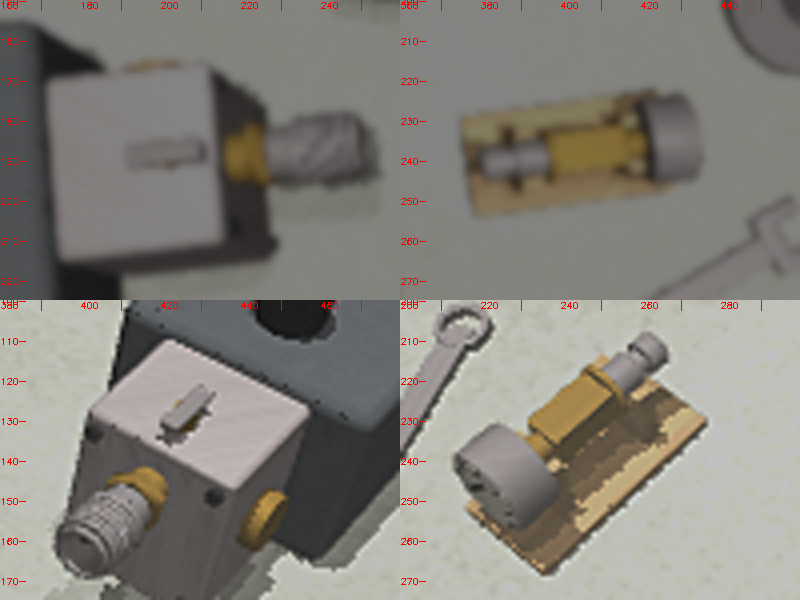

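```bash
cat > h.py <<'E'
import pickle,numpy as np
from scipy.optimize import least_squares
C=pickle.load(open("cams0.pkl","rb"))
def proj(n,P):
    c=C[n];p=c["world_to_cam"]@np.append(P,1);q=c["intrinsics"]@p[:3];return q[:2]/q[2]
def W(p,L):
    x,y,a=p;return np.array([x+np.cos(a)*L[0]-np.sin(a)*L[1],y+np.sin(a)*L[0]+np.cos(a)*L[1],L[2]])
def ray(n,uv,z):
    c=C[n];T=c["world_to_cam"];o=-T[:3,:3].T@T[:3,3];d=T[:3,:3].T@np.linalg.inv(c["intrinsics"])@np.append(uv,1);return o+d*(z-o[2])/d[2]
def fit(obs,p0):
    f=lambda p:np.concatenate([proj(n,W(p,L))-uv for n,L,uv in obs]);r=least_squares(f,p0,loss="soft_l1");return r.x,f(r.x).reshape(-1,2)
E
python3 - <<'E'
from h import *
np.set_printoptions(precision=4,suppress=True)
t,s="top","scene";h=.115
A=[(.045,-.05),(.045,.05),(-.045,.05),(-.045,-.05)]
# top: image up=+x world; pump +x -> world +y ; pump +y -> world -x (down)
O=[(t,(.045,-.05,h),(172,170.5)),(t,(-.045,-.05,h),(212.5,166.7)),(t,(-.045,.05,h),(215.7,210.7)),(t,(.045,.05,h),(175.5,215.5)),
(s,(.045,.05,h),(421.2,110)),(s,(.045,-.05,h),(457.5,127.5)),(s,(-.045,-.05,h),(439.2,146.7)),(s,(-.045,.05,h),(403,128))]
for sel in (O,O[:4],O[4:]):
    p,r=fit(sel,[.55,.25,1.5]);print("pump",p,np.abs(r).max(),r.mean(0))
p,_=fit(O,[.55,.25,1.5])
m=W(p,(-.124,0,.085));print("mouth nominal",m)
for e in(-.012,0,.012): print(e,proj(t,W(p,(-.124-e,0,.085))),proj(s,W(p,(-.124-e,0,.085))))
R=[(t,(.06,-.03,.008),(375.7,229.2)),(t,(.06,.03,.008),(378.7,254.2)),(s,(.06,-.03,.008),(277,230.7)),(s,(-.06,-.03,.008),(236.2,268.7)),
(t,(.058,0,.05),(380.2,240)),(t,(-.022,0,.061),(415,236)),(t,(.018,0,.061),(397.7,238)),(s,(.058,0,.05),(264.5,213.5))]
p,r=fit(R,[.45,-.25,1.5]);print("rest",p,r);print(W(p,(.058,0,.05)))
E
```

```text
pump [0.6145 0.1939 1.692 ] 2.8972495112620322 [-0.4332 -1.1195]
pump [0.6124 0.1939 1.6822] 1.3227848724782518 [ 0.0166 -0.0872]
pump [0.618  0.192  1.6988] 2.202667865243427 [-0.2053 -0.0344]
mouth nominal [0.6295 0.0708 0.085 ]
-0.012 [248.7705 185.5608] [400.2395 162.1956]
0 [254.1621 184.9028] [397.2456 165.1832]
0.012 [259.5537 184.2447] [394.2113 168.2113]
rest [ 0.5169 -0.2672  1.7115] [[-1.025  -1.0573]
 [-0.029  -0.7844]
 [-0.1676 -1.4807]
 [-0.5026 -1.1059]
 [-0.1147  0.1564]
 [ 1.3826 -1.0243]
 [ 0.8942 -0.4976]
 [-0.3675 -2.3654]]
[ 0.5088 -0.2098  0.05  ]
```

```bash
python3 - <<'E'
from h import *
import cv2
np.set_printoptions(precision=4,suppress=True)
t,s="top","scene";h=.115
def quad(n,seed,tol):
    im=cv2.GaussianBlur(C[n]["pixels"],(3,3),0).copy();m=np.zeros((402,642),np.uint8)
    cv2.floodFill(im,m,seed,0,(tol,)*3,(tol,)*3,4|(255<<8)|cv2.FLOODFILL_MASK_ONLY|cv2.FLOODFILL_FIXED_RANGE)
    m=m[1:-1,1:-1];m=cv2.morphologyEx(m,cv2.MORPH_CLOSE,np.ones((9,9)));c=max(cv2.findContours(m,0,1)[0],key=cv2.contourArea)
    hull=cv2.convexHull(c);
    q=cv2.approxPolyDP(hull,4,True)[:,0].astype(float)
    # refine by line fits
    P=c[:,0].astype(float);L=[]
    for i in range(len(q)):
        a,b=q[i],q[(i+1)%len(q)];d=(b-a)/np.linalg.norm(b-a);nn=np.array([-d[1],d[0]]);k=(abs((P-a)@nn)<2)&((P-a)@d>4)&((b-P)@d>4)
        vx=cv2.fitLine(P[k].astype(np.float32),cv2.DIST_L1,0,.01,.01).ravel();L.append(vx)
    o=[]
    for i in range(len(L)):
        a,b=L[i-1],L[i];k=np.linalg.solve(np.c_[a[:2],-b[:2]],b[2:]-a[2:]);o.append(a[2:]+k[0]*a[:2])
    o=np.array(o);c=o.mean(0);return o,cv2.contourArea(hull)
for n,seed in((t,(185,200)),(s,(440,132))):
  for tol in (18,26):
    q,a=quad(n,seed,tol);print(n,tol,a,q.tolist())
    if len(q)==4:
        P3=[np.array((x,y,h)) for x,y in((.045,.05),(.045,-.05),(-.045,-.05),(-.045,.05))]
        e=[(proj(n,W((.614,.194,1.66),L)),L) for L in P3]
        O=[(n,L,min(q,key=lambda z:np.linalg.norm(z-uv))) for uv,L in e]
        p,r=fit(O,[.61,.19,1.66]);print(p,r.ravel())
        for d in(-.012,-.006,0,.006):print(d,proj(n,W(p,(-.124-d,0,.085))),proj(n,W(p,(-.124-d,0,.102))))
im=cv2.cvtColor(C[t]["pixels"],cv2.COLOR_RGB2GRAY)
print(im[170:206:1,228:258:2].T.tolist())
E
```

```text
Traceback (most recent call last):
cv2.error: OpenCV(4.12.0) /io/opencv/modules/imgproc/src/linefit.cpp:50: error: (-215:Assertion failed) count > 0 in function 'fitLine2D_wods'
```

```bash
python3 - <<'E'
from h import *
import cv2
np.set_printoptions(precision=4,suppress=True)
t,s="top","scene";h=.115
for n,seed in((t,(185,200)),(s,(440,132))):
  for tol in (20,30):
    im=cv2.GaussianBlur(C[n]["pixels"],(3,3),0).copy();m=np.zeros((402,642),np.uint8)
    cv2.floodFill(im,m,seed,0,(tol,)*3,(tol,)*3,4|(255<<8)|cv2.FLOODFILL_MASK_ONLY|cv2.FLOODFILL_FIXED_RANGE)
    c=max(cv2.findContours(m[1:-1,1:-1],0,1)[0],key=cv2.contourArea);hull=cv2.convexHull(c)
    q=cv2.approxPolyN(hull,4,ensure_convex=True).reshape(-1,2).astype(float)
    print(n,tol,cv2.contourArea(hull),q.tolist())
    P3=[np.array((x,y,h)) for x,y in((.045,.05),(.045,-.05),(-.045,-.05),(-.045,.05))]
    O=[(n,L,min(q,key=lambda z:np.linalg.norm(z-proj(n,W((.614,.194,1.66),L))))) for L in P3]
    p,r=fit(O,[.61,.19,1.66]);print(p,r.ravel())
    for d in(-.012,-.006,0,.006):print(d,proj(n,W(p,(-.124-d,0,.085))),proj(n,W(p,(-.124-d,0,.102))))
im=cv2.cvtColor(C[t]["pixels"],cv2.COLOR_RGB2GRAY)
print(np.array2string(im[172:204,228:258:3].T,max_line_width=200))
E
```

```text
top 20 223971.5 [[616.0, 399.0], [0.0, 399.0], [0.0, 58.0], [593.0, -73.0]]
[0.913  0.6407 2.3999] [  0.0513  28.6581 -29.6765  -0.09    -0.0591 -28.2078  29.7364   0.0355]
-0.012 [45.912  30.4355] [40.6798 26.2865]
-0.006 [47.7823 28.6381] [42.5881 24.4572]
0 [49.6508 26.8424] [44.4944 22.6297]
0.006 [51.5174 25.0484] [46.3989 20.8041]
top 30 231677.5 [[608.0, 399.0], [0.0, 399.0], [0.0, 58.0], [668.0, -89.0]]
[0.913  0.6407 2.3999] [  0.0513  28.6581 -29.6765  -0.09    -0.0591 -28.2078  29.7364   0.0355]
-0.012 [45.912  30.4355] [40.6798 26.2865]
-0.006 [47.7823 28.6381] [42.5881 24.4572]
0 [49.6508 26.8424] [44.4944 22.6297]
0.006 [51.5174 25.0484] [46.3989 20.8041]
scene 20 187762.0 [[675.0, 94.0], [411.0, 399.0], [0.0, 399.0], [0.0, -84.0]]
[0.9268 0.6891 1.8817] [ -43.9712  -10.1672   -0.0822    1.8408    0.0314   22.0381  217.8886
 -296.2075]
-0.012 [642.579  134.8353] [647.1566 129.4639]
-0.006 [642.4723 136.3228] [647.0647 130.9533]
0 [642.3648 137.8209] [646.9722 132.4534]
0.006 [642.2566 139.3296] [646.8791 133.9643]
scene 30 203514.5 [[749.0, 119.0], [411.0, 399.0], [0.0,
[... 916 characters left out ...]
 83  76  77  95 111 119 121 121 120 120 121]
 [130 131 131 130 128 117  99  87  87  91  95 101 107 109 109 105  98  91  89  89  85  73  63  64  77  96 113 119 120 120 119 120]
 [132 131 131 129 125 112  91  80  82  88  93  99 102 100  98  98  95  92  89  83  75  67  65  74  94 112 120 120 119 118 119 119]
 [131 131 131 131 129 123 109  91  78  73  75  77  78  78  78  81  82  84  83  75  63  57  65  84 103 115 120 119 118 119 120 122]
 [131 132 132 131 131 131 130 128 123 112  96  87  86  86  86  85  83  79  73  69  68  71  81  97 110 118 119 120 119 118 118 120]
 [131 131 130 130 129 130 130 131 131 131 129 129 128 125 122 119 120 119 119 117 112 107 112 122 127 128 128 126 126 126 127 129]]
```

```bash
python3 - <<'E'
from h import *
import cv2
np.set_printoptions(precision=4,suppress=True)
a=ray("top",(234,187.55),.087);b=ray("top",(246,186.7),.087);print(a,b,np.degrees(np.arctan2(a[1]-b[1],a[0]-b[0])))
for z in(.085,.102):print("lip",ray("top",(253.6,186.8),z))
print("scene mouth centre",ray("scene",(401.2,161.2),.085))
print("hex/block face line", ray("top",(216,188),.085))
for z in (.05,.061):
  print(z,"nose",ray("top",(380.2,240),.05),"caseaxis",ray("top",(427,235.3),.05))
im=cv2.cvtColor(C["top"]["pixels"],cv2.COLOR_RGB2GRAY)
g=C["top"]["pixels"]
print(np.array2string(im[224:254,380:440:4].T,max_line_width=200))
E
```

```text
[0.6233 0.1148 0.087 ] [0.6252 0.0884 0.087 ] 93.99537873868495
lip [0.6252 0.0719 0.085 ]
lip [0.6225 0.0689 0.102 ]
scene mouth centre [0.6275 0.0866 0.085 ]
hex/block face line [0.6227 0.1552 0.085 ]
0.05 nose [ 0.5092 -0.21    0.05  ] caseaxis [ 0.5197 -0.3154  0.05  ]
0.061 nose [ 0.5092 -0.21    0.05  ] caseaxis [ 0.5197 -0.3154  0.05  ]
[[131 131 129 122 115 115 118 122 123 121 112  96  80  72  72  73  72  69  69  76  89  99 105 108 110 114 115 115 115 116]
 [132 131 130 123 117 115 111 103  99  99  96  85  77  84  98 111 118 116 106  96  91  94 105 111 113 114 115 116 117 120]
 [131 129 122 115 117 118 111  97  83  74  70  67  67  80  95 107 111 102  86  68  53  51  60  77  94 104 113 114 114 116]
 [131 128 123 119 120 121 119 116 113 107  95  84  89 100 112 118 114 105  94  86  92 107 113 111 110 113 114 115 119 127]
 [129 120 113 116 121 122 118 104  80  67  67  71  82  94 103 108 103  92  80  72  76  90 103 111 112 114 115 115 120 127]
 [128 122 118 119 121 119 108  90  81  90 103 109 109 110 110 109 107 104  99  96  98 103 108 112 113 115 117 120 127 130]
 [123 116 118 12
[... 391 characters left out ...]
 87  94  98 100 100 101 101  94  78  64  69  84  99 109 113 113 116 126 130 130 130]
 [ 69  57  49  46  45  48  48  47  51  66  81  89  90  83  76  76  90  98  90  74  76  95 107 111 116 122 128 130 130 130]
 [ 80  74  80  88  93  97 101 104 107 110 111 110 103  95  88  81  79  78  74  71  69  76  90 103 113 124 130 131 131 131]
 [ 77  76  82  89  94  98 103 109 113 119 122 122 119 113 108 103  99  95  90  85  84  97 114 124 129 130 131 131 130 130]
 [117 106 100  96  96 100 104 108 113 116 117 117 114 111 107 103 100  95  89  86  93 110 125 129 130 130 130 131 131 131]
 [130 131 131 130 131 130 130 129 127 128 127 126 125 125 123 121 122 125 127 129 129 130 131 131 131 130 131 130 130 130]]
```

Call:
{"fn": "play_rows", "kwargs": {
  "motion": [
    {"translation": [0,0,0],"fingers": -1}
  ]
}}

```text
schema error: expected keys fingers, translation, roll
```

```bash
python3 - <<'E'
import cv2,numpy as np
from h import *
a=cv2.imread("pics/top0.png");b=cv2.imread("pics/scene0.png")
def cr(i,x,y,w,h,k,n,p,ds):
    c=cv2.resize(i[y:y+h,x:x+w],None,fx=k,fy=k,interpolation=cv2.INTER_CUBIC)
    for d,col in ds:
        th=np.linspace(0,2*np.pi,60)
        P=[((proj(n,W(p,(-.124-d,.017*np.cos(q),.085+.017*np.sin(q))))-(x,y)+.5)*k).astype(int) for q in th]
        cv2.polylines(c,[np.array(P)],True,col,1)
    return c
ds=[(-.012,(0,0,255)),(0,(0,255,0))]
cv2.imwrite("pics/crop2.png",np.hstack([cr(a,220,165,40,50,10,"top",(.6115,.1939,1.66),ds),cr(b,385,130,40,50,10,"scene",(.618,.192,1.69),ds)]))
E
```

```text
(no output)
```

View pics/crop2.png

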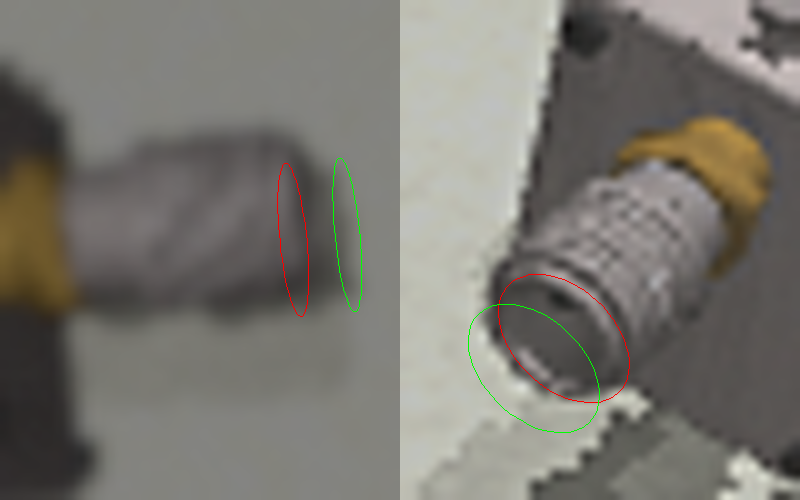

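The crop puts the coupler mouth at about column 251 in the top view, and in the scene view its lip ellipse is centred near (400.5,163). That gives a mouth at about (0.6245, 0.077) and a sleeve mid at y≈0.097. I'll hover over the sleeve.

Call:
{"fn": "play_rows", "kwargs": {
  "motion": [
    {"translation": [-3,10,0],"roll": 7,"fingers": -1},
    {"translation": [-3,10,0],"roll": 14,"fingers": -1},
    {"translation": [-6,20,0],"roll": 21,"fingers": -1},
    {"translation": [-6,20,0],"roll": 28,"fingers": -1},
    {"translation": [-9,30,1],"roll": 35,"fingers": -1},
    {"translation": [-9,30,2],"roll": 42,"fingers": -1},
    {"translation": [-12,40,3],"roll": 49,"fingers": -1},
    {"translation": [-12,40,4],"roll": 56,"fingers": -1},
    {"translation": [-14.7,52.3,4.4],"roll": 59.5,"fingers": -1},
    {"translation": [-14.7,52.3,4.4],"roll": 59.5,"fingers": -1},
    {"translation": [-14.7,52.3,4.4],"roll": 59.5,"fingers": -1},
    {"translation": [-14.7,52.3,4.4],"roll": 59.5,"fingers": -1},
    {"translation": [-14.7,52.3,4.4],"roll": 59.5,"fingers": -1},
    {"translation": [-14.7,52.3,4.4],"roll": 59.5,"fingers": -1},
    {"translation": [-14.7,52.3,4.4],"roll": 59.5,"fingers": -1},
    {"translation": [-14.7,52.3,4.4],"roll": 59.5,"fingers": -1}
  ]
}}

```text
clock: 1.43
eef_pos: [0.6226, 0.0984, 0.2003]
tool_rot: [0.999, 0.047, -0.001, -0.0]
ft_force: [-0.8, 0.3, -0.6]
grip_width: 0.0853
```

```bash
python3 - <<'E'
from workcell import bot
import cv2,numpy as np
from h import *
o=bot.get_obs();print(o["joint_pos"],o["ft_force"])
q=o["tool_rot"];print(np.degrees(2*np.arctan2(q[1],q[0])))
def cr(i,x,y,w,h,k):return cv2.resize(i[y:y+h,x:x+w],None,fx=k,fy=k,interpolation=cv2.INTER_CUBIC)
a=bot.camera("top")["pixels"][...,::-1];b=bot.camera("scene")["pixels"][...,::-1]
cv2.imwrite("pics/c3.png",np.hstack([cr(a,170,130,100,125,4),cr(b,350,65,100,125,4)]))
E
```

```text
[1.56568337e-01 5.25110584e-01 3.08297147e-01 1.35644376e+00
 5.71095627e-04 1.63266124e+00] [-0.82834812  0.33230949 -0.5564365 ]
5.426066506797006
```

View pics/c3.png

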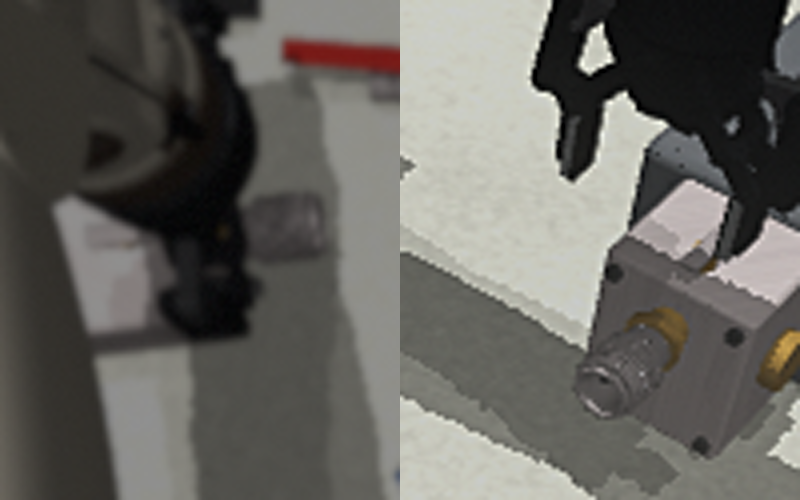

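The picture shows the gripper squarely over the coupler, with the fingers either side of its axis. The coupler mouth is at about (400,160) in the scene view. I'll descend and close.

Call:
{"fn": "play_rows", "kwargs": {
  "motion": [
    {"translation": [0,0,3],"roll": 0,"fingers": -1},
    {"translation": [0,0,6],"roll": 0,"fingers": -1},
    {"translation": [0,0,8],"roll": 0,"fingers": -1},
    {"translation": [0,0,10],"roll": 0,"fingers": -1},
    {"translation": [0,0,12],"roll": 0,"fingers": -1},
    {"translation": [0,0,12],"roll": 0,"fingers": -1},
    {"translation": [0,0,12],"roll": 0,"fingers": -0.3},
    {"translation": [0,0,12],"roll": 0,"fingers": -0.2},
    {"translation": [0,0,12],"roll": 0,"fingers": -0.1},
    {"translation": [0,0,12],"roll": 0,"fingers": -0.1}
  ]
}}

```text
clock: 2.37
eef_pos: [0.6243, 0.0991, 0.0834]
tool_rot: [0.999, 0.048, 0.002, -0.0]
ft_force: [-0.1, 0.2, 0.7]
grip_width: 0.047
```

Call:
{"fn": "play_rows", "kwargs": {
  "motion": [
    {"translation": [0,0,0],"roll": 0,"fingers": 0.05},
    {"translation": [0,0,0],"roll": 0,"fingers": 0.1},
    {"translation": [0,0,0],"roll": 0,"fingers": 0.15},
    {"translation": [0,0,0],"roll": 0,"fingers": 0.2},
    {"translation": [0,0,0],"roll": 0,"fingers": 0.3},
    {"translation": [0,0,0],"roll": 0,"fingers": 0.3}
  ]
}}

```text
clock: 2.87
eef_pos: [0.6264, 0.0992, 0.0839]
tool_rot: [0.999, 0.048, 0.004, -0.001]
ft_force: [5.6, 1.1, 5.2]
grip_width: 0.0366
```

```bash
python3 - <<'E'
from workcell import bot
o=bot.get_obs();print(o["eef_pos"],o["ft_force"],o["ft_torque"],o["grip_width"])
E
```

```text
[0.62643515 0.09915322 0.08391096] [5.5999877  1.14340673 5.20763934] [ 0.24255177 -1.07111442  0.20072072] 0.03655934903648739
```

Call:
{"fn": "play_rows", "kwargs": {
  "motion": [
    {"translation": [0.2,-0.2,0],"roll": 0,"fingers": 0.5},
    {"translation": [0.3,-0.4,0],"roll": 0,"fingers": 0.5},
    {"translation": [0.3,-0.6,0],"roll": 0,"fingers": 0.5},
    {"translation": [0.3,-0.8,0],"roll": 0,"fingers": 0.5},
    {"translation": [0.3,-1.0,0],"roll": 0,"fingers": 0.5},
    {"translation": [0.3,-1.1,0],"roll": 0,"fingers": 0.5},
    {"translation": [0.3,-1.1,0],"roll": 0,"fingers": 0.5},
    {"translation": [0.3,-1.1,0],"roll": 0,"fingers": 0.5}
  ]
}}

```text
clock: 3.53
eef_pos: [0.6256, 0.1076, 0.0839]
tool_rot: [0.999, 0.047, 0.001, 0.002]
ft_force: [-2.5, -5.7, 11.7]
grip_width: 0.0368
```

Call:
{"fn": "play_rows", "kwargs": {
  "motion": [
    {"translation": [0,-0.15,0],"roll": 0,"fingers": 0.5},
    {"translation": [0,-0.3,0],"roll": 0,"fingers": 0.5},
    {"translation": [0,-0.3,0],"roll": 0,"fingers": 0.5},
    {"translation": [0,-0.3,0],"roll": 0,"fingers": 0.5}
  ]
}}

```text
clock: 3.87
eef_pos: [0.6255, 0.1082, 0.0838]
tool_rot: [0.999, 0.046, 0.001, 0.004]
ft_force: [-1.8, -11.5, 11.1]
grip_width: 0.0365
```

Call:
{"fn": "play_rows", "kwargs": {
  "motion": [
    {"translation": [0,0.4,0],"roll": 0,"fingers": 0.5},
    {"translation": [0,0.4,0],"roll": 0,"fingers": 0.5},
    {"translation": [0,0.4,0],"roll": 0,"fingers": 0.5}
  ]
}}

```text
clock: 4.12
eef_pos: [0.6258, 0.1062, 0.0838]
tool_rot: [0.999, 0.047, 0.001, 0.002]
ft_force: [-2.4, -6.0, 12.0]
grip_width: 0.0372
```

Call:
{"fn": "play_rows", "kwargs": {
  "motion": [
    {"translation": [0,0,0],"roll": 0,"fingers": 0},
    {"translation": [0,0,0],"roll": 0,"fingers": -0.5},
    {"translation": [0,0,0],"roll": 0,"fingers": -1},
    {"translation": [0,0,0],"roll": 0,"fingers": -1},
    {"translation": [0,0,0],"roll": 0,"fingers": -1},
    {"translation": [0,0,0],"roll": 0,"fingers": -1},
    {"translation": [0,0,0],"roll": 0,"fingers": -1}
  ]
}}

```text
clock: 4.7
eef_pos: [0.6251, 0.109, 0.081]
tool_rot: [0.999, 0.048, -0.0, 0.0]
ft_force: [0.4, -0.8, -0.6]
grip_width: 0.0853
```

The sleeve was pulled to its stop, 9 mm, and the released spring force suggests it caught. I'll rise, go over the gauge, and check both in one picture.

Call:
{"fn": "play_rows", "kwargs": {
  "motion": [
    {"translation": [0,0,-4],"roll": 0,"fingers": -1},
    {"translation": [0,0,-8],"roll": 0,"fingers": -1},
    {"translation": [0,0,-12],"roll": 0,"fingers": -1},
    {"translation": [0,0,-12],"roll": 0,"fingers": -1},
    {"translation": [-5,12,-12],"roll": 0,"fingers": -1},
    {"translation": [-5,12,-12],"roll": 0,"fingers": -1},
    {"translation": [-5,12,-12],"roll": 0,"fingers": -1},
    {"translation": [-10,24,-12],"roll": 0,"fingers": -1},
    {"translation": [-10,24,-12],"roll": 0,"fingers": -1},
    {"translation": [-10,24,-12],"roll": 0,"fingers": -1},
    {"translation": [-14.3,36.6,-9],"roll": -1.3,"fingers": -1},
    {"translation": [-14.3,36.6,-9],"roll": -1.3,"fingers": -1},
    {"translation": [-14.3,36.6,-8],"roll": -1.3,"fingers": -1},
    {"translation": [-14.3,36.6,-8],"roll": -1.3,"fingers": -1},
    {"translation": [-14.3,36.6,-8],"roll": -1.3,"fingers": -1},
    {"translation": [-14.3,36.6,-8],"roll": -1.3,"fingers": -1}
  ]
}}

```text
clock: 6.03
eef_pos: [0.5168, -0.2701, 0.1603]
tool_rot: [0.998, 0.058, -0.001, -0.001]
ft_force: [0.2, 0.7, 0.4]
grip_width: 0.0857
```

```bash
python3 - <<'E'
from workcell import bot
import cv2,numpy as np
def cr(i,x,y,w,h,k):return cv2.resize(i[y:y+h,x:x+w],None,fx=k,fy=k,interpolation=cv2.INTER_CUBIC)
a=bot.camera("top")["pixels"][...,::-1];b=bot.camera("scene")["pixels"][...,::-1]
cv2.imwrite("pics/c4.png",np.vstack([np.hstack([cr(a,220,165,40,30,10),cr(b,385,135,40,30,10)]),np.hstack([cr(a,350,200,100,75,4),cr(b,190,190,100,75,4)])]))
E
```

```text
(no output)
```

View pics/c4.png

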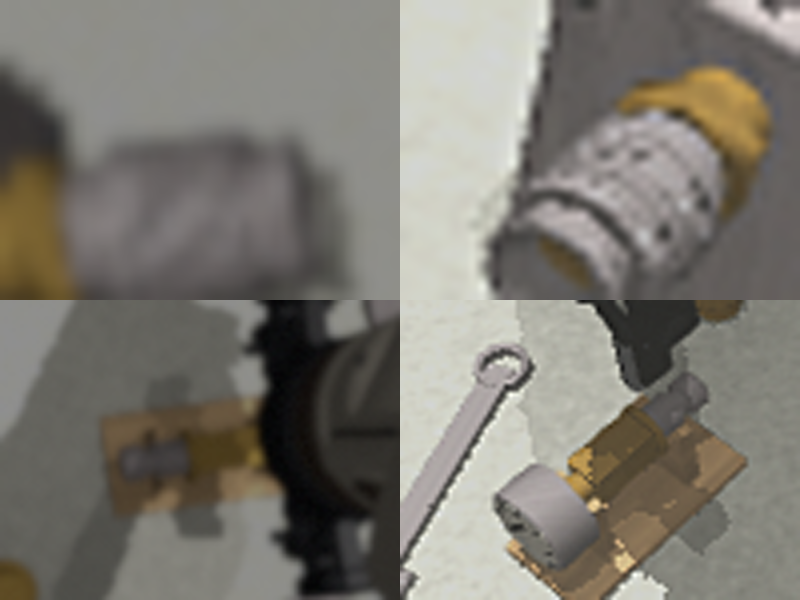

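The sleeve stays back: the lip is exposed and the collar shows at about (401,161) in the scene view. The gripper hovers over the grip block. I'll descend and grip.

Call:
{"fn": "play_rows", "kwargs": {
  "motion": [
    {"translation": [0,0,3],"roll": 0,"fingers": -1},
    {"translation": [0,0,6],"roll": 0,"fingers": -1},
    {"translation": [0,0,8],"roll": 0,"fingers": -1},
    {"translation": [0,0,10],"roll": 0,"fingers": -1},
    {"translation": [0,0,11.5],"roll": 0,"fingers": -1},
    {"translation": [0,0,11.5],"roll": 0,"fingers": -0.5},
    {"translation": [0,0,11.5],"roll": 0,"fingers": 0},
    {"translation": [0,0,11.5],"roll": 0,"fingers": 0.2},
    {"translation": [0,0,11.5],"roll": 0,"fingers": 0.3},
    {"translation": [0,0,11.5],"roll": 0,"fingers": 0.4}
  ]
}}

```text
clock: 6.97
eef_pos: [0.5189, -0.2694, 0.048]
tool_rot: [0.998, 0.059, 0.001, 0.001]
ft_force: [-0.4, 0.4, -0.0]
grip_width: 0.0266
```

Call:
{"fn": "play_rows", "kwargs": {
  "motion": [
    {"translation": [0,0,0],"roll": 0,"fingers": 0.5},
    {"translation": [0,0,0],"roll": 0,"fingers": 0.6},
    {"translation": [0,0,0],"roll": 0,"fingers": 0.7},
    {"translation": [0,0,0],"roll": 0,"fingers": 0.8},
    {"translation": [0,0,0],"roll": 0,"fingers": 0.8},
    {"translation": [0,0,0],"roll": 0,"fingers": 0.8}
  ]
}}

```text
clock: 7.47
eef_pos: [0.5179, -0.2696, 0.0479]
tool_rot: [0.998, 0.059, 0.001, 0.001]
ft_force: [-2.4, 0.5, 6.3]
grip_width: 0.0212
```

```bash
python3 - <<'E'
from workcell import bot
o=bot.get_obs();print(o["eef_pos"],o["tool_rot"],o["ft_force"],o["ft_torque"],o["grip_width"])
E
```

```text
[ 0.51793353 -0.26957069  0.04792485] [9.98249191e-01 5.91437742e-02 5.22976265e-04 5.41707841e-04] [-2.3820475   0.54537516  6.32153927] [0.10375032 0.53518757 0.25307134] 0.021225028795143156
```

Call:
{"fn": "play_rows", "kwargs": {
  "motion": [
    {"translation": [0,0,-1],"roll": 0,"fingers": 0.8},
    {"translation": [0,0,-3],"roll": 0,"fingers": 0.8},
    {"translation": [0,0,-5],"roll": 0,"fingers": 0.8},
    {"translation": [0,0,-7.5],"roll": 0,"fingers": 0.8},
    {"translation": [0,0,-10],"roll": 0,"fingers": 0.8},
    {"translation": [2,-3,-10],"roll": 0,"fingers": 0.8},
    {"translation": [4,-6,-10],"roll": 0,"fingers": 0.8},
    {"translation": [6,-9,-10],"roll": 0,"fingers": 0.8},
    {"translation": [8,-12,-10],"roll": 0.5,"fingers": 0.8},
    {"translation": [10,-15,-10],"roll": 1,"fingers": 0.8},
    {"translation": [12,-18,-10],"roll": 1,"fingers": 0.8},
    {"translation": [14,-21,-9],"roll": 1,"fingers": 0.8},
    {"translation": [14.9,-22.5,-8],"roll": 1,"fingers": 0.8},
    {"translation": [14.9,-23.5,-6.5],"roll": 1,"fingers": 0.8},
    {"translation": [14.9,-23.9,-5],"roll": 1,"fingers": 0.8},
    {"translation": [14.9,-23.9,-4],"roll": 1,"fingers": 0.8},
    {"translation": [14.9,-23.9,-3.5],"roll": 1,"fingers": 0.8},
    {"translation": [14.9,-23.9,-3.5],"roll": 1,"fingers": 0.8},
    {"translation": [14.9,-23.9,-3.5],"roll": 1,"fingers": 0.8},
    {"translation": [14.9,-23.9,-3.5],"roll": 1,"fingers": 0.8}
  ]
}}

```text
clock: 9.13
eef_pos: [0.6383, -0.0151, 0.0824]
tool_rot: [0.999, 0.05, 0.001, 0.0]
ft_force: [0.9, 0.0, -2.5]
grip_width: 0.0211
```

```bash
python3 - <<'E'
from workcell import bot
import cv2,numpy as np
o=bot.get_obs();print(o["eef_pos"],o["tool_rot"],o["ft_force"],o["ft_torque"],o["grip_width"])
def cr(i,x,y,w,h,k):return cv2.resize(i[y:y+h,x:x+w],None,fx=k,fy=k,interpolation=cv2.INTER_CUBIC)
a=bot.camera("top")["pixels"][...,::-1];b=bot.camera("scene")["pixels"][...,::-1]
cv2.imwrite("pics/t5.png",a);cv2.imwrite("pics/s5.png",b)
cv2.imwrite("pics/c5.png",np.vstack([cr(a,215,160,100,37,8),cr(b,360,145,100,38,8)]))
E
```

```text
[ 0.63833567 -0.01505098  0.08244666] [9.98762052e-01 4.97338154e-02 9.52048154e-04 6.42908044e-05] [ 0.92115193  0.00797355 -2.54784755] [ 0.03637485 -0.03364023  0.04068584] 0.021073979517140774
```

View pics/c5.png

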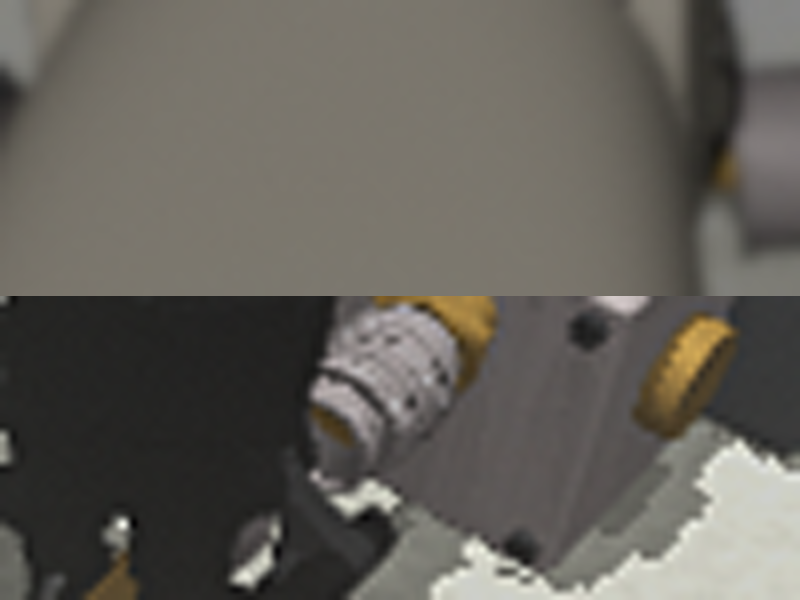

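The top view is blocked by the arm, and in the scene view the gripper hides the plug. I'll insert by feel: advance gently and watch the forces.

Call:
{"fn": "play_rows", "kwargs": {
  "motion": [
    {"translation": [-0.05,-0.5,-0.05],"roll": 0,"fingers": 0.8},
    {"translation": [-0.05,-1.0,-0.05],"roll": 0,"fingers": 0.8},
    {"translation": [-0.05,-1.5,-0.05],"roll": 0,"fingers": 0.8},
    {"translation": [-0.05,-1.9,-0.05],"roll": 0,"fingers": 0.8},
    {"translation": [-0.05,-2.2,-0.05],"roll": 0,"fingers": 0.8},
    {"translation": [-0.05,-2.5,-0.05],"roll": 0,"fingers": 0.8},
    {"translation": [-0.05,-2.5,-0.05],"roll": 0,"fingers": 0.8}
  ]
}}

```text
clock: 9.82
eef_pos: [0.6345, 0.0115, 0.0818]
tool_rot: [0.999, 0.051, -0.0, -0.0]
ft_force: [0.5, 0.0, -2.7]
grip_width: 0.0212
```

Call:
{"fn": "play_rows", "kwargs": {
  "motion": [
    {"translation": [0,-0.2,0],"roll": 0,"fingers": 0.8},
    {"translation": [0,-0.4,0],"roll": 0,"fingers": 0.8},
    {"translation": [0,-0.6,0],"roll": 0,"fingers": 0.8},
    {"translation": [0,-0.6,0],"roll": 0,"fingers": 0.8}
  ]
}}

```text
clock: 10.15
eef_pos: [0.6339, 0.0169, 0.0818]
tool_rot: [0.999, 0.051, -0.0, -0.0]
ft_force: [-0.8, 0.1, -3.4]
grip_width: 0.0207
```

Call:
{"fn": "play_rows", "kwargs": {
  "motion": [
    {"translation": [0,-0.1,-0.1],"roll": 0,"fingers": 0.8},
    {"translation": [0,-0.3,-0.1],"roll": 0,"fingers": 0.8},
    {"translation": [0,-0.5,-0.1],"roll": 0,"fingers": 0.8},
    {"translation": [0,-0.5,-0.1],"roll": 0,"fingers": 0.8}
  ]
}}

```text
clock: 10.48
eef_pos: [0.6335, 0.022, 0.0828]
tool_rot: [0.999, 0.051, 0.0, -0.0]
ft_force: [0.1, -0.2, -3.3]
grip_width: 0.0209
```

Call:
{"fn": "play_rows", "kwargs": {
  "motion": [
    {"translation": [0,-0.1,0],"roll": 0,"fingers": 0.8},
    {"translation": [0,-0.25,0],"roll": 0,"fingers": 0.8},
    {"translation": [0,-0.4,0],"roll": 0,"fingers": 0.8},
    {"translation": [0,-0.4,0],"roll": 0,"fingers": 0.8}
  ]
}}

```text
clock: 10.82
eef_pos: [0.6336, 0.0258, 0.083]
tool_rot: [0.999, 0.05, 0.001, -0.0]
ft_force: [1.0, 0.7, -2.8]
grip_width: 0.021
```

Call:
{"fn": "play_rows", "kwargs": {
  "motion": [
    {"translation": [0.03,-0.1,0],"roll": 0,"fingers": 0.8},
    {"translation": [0.03,-0.25,0],"roll": 0,"fingers": 0.8},
    {"translation": [0.03,-0.4,0],"roll": 0,"fingers": 0.8},
    {"translation": [0.03,-0.4,0],"roll": 0,"fingers": 0.8}
  ]
}}

```text
clock: 11.15
eef_pos: [0.6332, 0.03, 0.0829]
tool_rot: [0.999, 0.05, 0.0, -0.0]
ft_force: [1.9, 0.3, -2.3]
grip_width: 0.0212
```

```bash
python3 - <<'E'
from workcell import bot
import cv2,numpy as np
o=bot.get_obs();print(o["eef_pos"],o["tool_rot"],o["ft_force"],o["ft_torque"],o["grip_width"])
E
```

```text
[0.63320846 0.0299814  0.08291197] [ 9.98724224e-01  5.04956083e-02  2.89450142e-04 -1.86753339e-04] [ 1.90645775  0.31137538 -2.28853471] [ 0.1162809  -0.32256281 -0.09485829] 0.021204970444689546
```

Call:
{"fn": "play_rows", "kwargs": {
  "motion": [
    {"translation": [0.06,-0.1,0],"roll": 0,"fingers": 0.8},
    {"translation": [0.06,-0.25,0],"roll": 0,"fingers": 0.8},
    {"translation": [0.06,-0.4,0],"roll": 0,"fingers": 0.8},
    {"translation": [0.06,-0.4,0],"roll": 0,"fingers": 0.8}
  ]
}}

```text
clock: 11.48
eef_pos: [0.633, 0.0323, 0.0829]
tool_rot: [0.999, 0.05, -0.0, 0.001]
ft_force: [-0.3, -4.7, -2.2]
grip_width: 0.0212
```

Call:
{"fn": "play_rows", "kwargs": {
  "motion": [
    {"translation": [0.02,-0.15,0],"roll": 0,"fingers": 0.8},
    {"translation": [0.02,-0.3,0],"roll": 0,"fingers": 0.8},
    {"translation": [0.02,-0.4,0],"roll": 0,"fingers": 0.8},
    {"translation": [0.02,-0.4,0],"roll": 0,"fingers": 0.8}
  ]
}}

```text
clock: 11.82
eef_pos: [0.6327, 0.0359, 0.0828]
tool_rot: [0.999, 0.05, -0.0, 0.002]
ft_force: [0.3, -5.3, -1.9]
grip_width: 0.021
```

Call:
{"fn": "play_rows", "kwargs": {
  "motion": [
    {"translation": [0,-0.2,0],"roll": 0,"fingers": 0.8},
    {"translation": [0,-0.4,0],"roll": 0,"fingers": 0.8},
    {"translation": [0,-0.6,0],"roll": 0,"fingers": 0.8},
    {"translation": [0,-0.6,0],"roll": 0,"fingers": 0.8}
  ]
}}

```text
clock: 12.15
eef_pos: [0.6327, 0.0415, 0.0831]
tool_rot: [0.999, 0.05, 0.0, 0.002]
ft_force: [0.8, -6.6, -1.2]
grip_width: 0.0211
```

Call:
{"fn": "play_rows", "kwargs": {
  "motion": [
    {"translation": [0,-0.2,0],"roll": 0,"fingers": 0.8},
    {"translation": [0,-0.4,0],"roll": 0,"fingers": 0.8},
    {"translation": [0,-0.5,0],"roll": 0,"fingers": 0.8},
    {"translation": [0,-0.5,0],"roll": 0,"fingers": 0.8}
  ]
}}

```text
clock: 12.48
eef_pos: [0.6322, 0.0456, 0.0831]
tool_rot: [0.999, 0.049, 0.0, 0.003]
ft_force: [1.7, -9.4, -1.9]
grip_width: 0.0209
```

```bash
python3 - <<'E'
from workcell import bot
import cv2,numpy as np
o=bot.get_obs();print(o["eef_pos"],o["tool_rot"],o["ft_force"],o["ft_torque"],o["grip_width"])
E
```

```text
[0.63216257 0.04555378 0.08310563] [9.98783044e-01 4.92462184e-02 2.40346250e-04 2.68005972e-03] [ 1.70859304 -9.35662467 -1.92242089] [-1.74687328 -0.19055658 -0.01161261] 0.020888164315216205
```

Call:
{"fn": "play_rows", "kwargs": {
  "motion": [
    {"translation": [0.03,-0.2,0],"roll": 0,"fingers": 0.8},
    {"translation": [0.03,-0.4,0],"roll": 0,"fingers": 0.8},
    {"translation": [0.03,-0.4,0],"roll": 0,"fingers": 0.8}
  ]
}}

```text
clock: 12.73
eef_pos: [0.6318, 0.0495, 0.0831]
tool_rot: [0.999, 0.049, -0.0, 0.003]
ft_force: [0.6, -9.3, -1.3]
grip_width: 0.0207
```

Call:
{"fn": "play_rows", "kwargs": {
  "motion": [
    {"translation": [0,-0.1,0],"roll": 0,"fingers": 0.8},
    {"translation": [0,-0.2,0],"roll": 0,"fingers": 0.8},
    {"translation": [0,-0.2,0],"roll": 0,"fingers": 0.8}
  ]
}}

```text
clock: 12.98
eef_pos: [0.6315, 0.0513, 0.083]
tool_rot: [0.999, 0.049, -0.0, 0.003]
ft_force: [1.7, -8.3, -1.5]
grip_width: 0.0208
```

Call:
{"fn": "play_rows", "kwargs": {
  "motion": [
    {"translation": [0.03,-0.1,0],"roll": 0,"fingers": 0.8},
    {"translation": [0.03,-0.1,0],"roll": 0,"fingers": 0.8},
    {"translation": [0.03,-0.1,0],"roll": 0,"fingers": 0.8}
  ]
}}

```text
clock: 13.23
eef_pos: [0.6315, 0.0525, 0.0829]
tool_rot: [0.999, 0.049, -0.0, 0.003]
ft_force: [-0.2, -9.3, -1.3]
grip_width: 0.0206
```

```bash
python3 - <<'E'
from workcell import bot
import cv2,numpy as np
def cr(i,x,y,w,h,k):return cv2.resize(i[y:y+h,x:x+w],None,fx=k,fy=k,interpolation=cv2.INTER_CUBIC)
b=bot.camera("scene")["pixels"][...,::-1]
cv2.imwrite("pics/c6.png",cr(b,370,110,80,75,8))
E
```

```text
(no output)
```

View pics/c6.png

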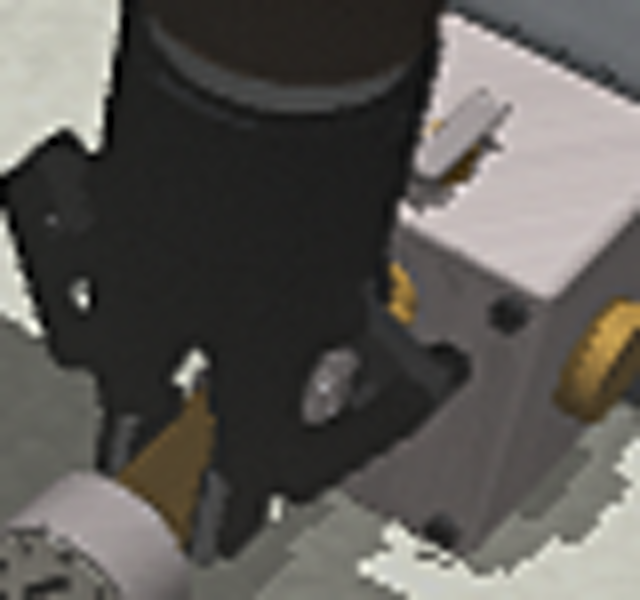

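The gripper hides the coupler in this view; the gauge case shows at the lower left. I'll continue in 1 mm steps by force.

Call:
{"fn": "play_rows", "kwargs": {
  "motion": [
    {"translation": [0,-0.1,0],"roll": 0,"fingers": 0.8},
    {"translation": [0,-0.1,0],"roll": 0,"fingers": 0.8},
    {"translation": [0,-0.1,0],"roll": 0,"fingers": 0.8}
  ]
}}

```text
clock: 13.53
eef_pos: [0.6313, 0.0534, 0.0829]
tool_rot: [0.999, 0.049, -0.0, 0.003]
ft_force: [-0.5, -8.7, -0.9]
grip_width: 0.0213
```

Call:
{"fn": "play_rows", "kwargs": {
  "motion": [
    {"translation": [0,-0.1,0],"roll": 0,"fingers": 0.8},
    {"translation": [0,-0.1,0],"roll": 0,"fingers": 0.8},
    {"translation": [0,-0.1,0],"roll": 0,"fingers": 0.8}
  ]
}}

```text
clock: 13.78
eef_pos: [0.6313, 0.0537, 0.083]
tool_rot: [0.999, 0.049, -0.0, 0.003]
ft_force: [-0.4, -10.5, -0.9]
grip_width: 0.021
```

Call:
{"fn": "play_rows", "kwargs": {
  "motion": [
    {"translation": [0,-0.1,0],"roll": 0,"fingers": 0.8},
    {"translation": [0,-0.1,0],"roll": 0,"fingers": 0.8},
    {"translation": [0,-0.1,0],"roll": 0,"fingers": 0.8}
  ]
}}

```text
clock: 14.03
eef_pos: [0.6313, 0.0538, 0.083]
tool_rot: [0.999, 0.049, -0.0, 0.004]
ft_force: [0.0, -14.2, -0.5]
grip_width: 0.0211
```

Call:
{"fn": "play_rows", "kwargs": {
  "motion": [
    {"translation": [0,0,0],"roll": 0,"fingers": 0.8},
    {"translation": [0,0,0],"roll": 0,"fingers": 0.8}
  ]
}}

```text
clock: 14.2
eef_pos: [0.6313, 0.0538, 0.083]
tool_rot: [0.999, 0.049, -0.0, 0.004]
ft_force: [-0.6, -13.4, -0.2]
grip_width: 0.021
```

Hard stop at y=0.0538, 23 mm past the collar contact, which matches the flange at 36 mm. I'll back off and test the lock with a light tug.

Call:
{"fn": "play_rows", "kwargs": {
  "motion": [
    {"translation": [0,0.2,0],"roll": 0,"fingers": 0.8},
    {"translation": [0,0.4,0],"roll": 0,"fingers": 0.8},
    {"translation": [0,0.6,0],"roll": 0,"fingers": 0.8},
    {"translation": [0,0.6,0],"roll": 0,"fingers": 0.8}
  ]
}}

```text
clock: 14.53
eef_pos: [0.6316, 0.0517, 0.0827]
tool_rot: [0.999, 0.05, -0.0, 0.0]
ft_force: [-1.3, -4.5, -1.2]
grip_width: 0.0208
```

Call:
{"fn": "play_rows", "kwargs": {
  "motion": [
    {"translation": [0,0.2,0],"roll": 0,"fingers": 0.8},
    {"translation": [0,0.4,0],"roll": 0,"fingers": 0.8},
    {"translation": [0,0.4,0],"roll": 0,"fingers": 0.8}
  ]
}}

```text
clock: 14.78
eef_pos: [0.6318, 0.0514, 0.0825]
tool_rot: [0.999, 0.051, -0.001, -0.003]
ft_force: [-1.5, 5.7, -3.2]
grip_width: 0.0209
```

It holds against a 5.7 N pull without moving back, so it is locked. I'll take up the tension, open and rise.

Call:
{"fn": "play_rows", "kwargs": {
  "motion": [
    {"translation": [0,-0.25,0],"roll": 0,"fingers": 0.8},
    {"translation": [0,-0.25,0],"roll": 0,"fingers": 0.8},
    {"translation": [0,-0.25,0],"roll": 0,"fingers": 0.4},
    {"translation": [0,-0.25,0],"roll": 0,"fingers": 0.2},
    {"translation": [0,-0.25,0],"roll": 0,"fingers": 0},
    {"translation": [0,-0.25,0],"roll": 0,"fingers": -0.4},
    {"translation": [0,-0.25,0],"roll": 0,"fingers": -0.4},
    {"translation": [0,-0.25,0],"roll": 0,"fingers": -0.4},
    {"translation": [0,-0.25,-3],"roll": 0,"fingers": -0.4},
    {"translation": [0,-0.25,-6],"roll": 0,"fingers": -0.4},
    {"translation": [0,-0.25,-9],"roll": 0,"fingers": -0.4},
    {"translation": [0,-0.25,-12],"roll": 0,"fingers": -0.4},
    {"translation": [-4,-0.25,-12],"roll": 0,"fingers": -0.4},
    {"translation": [-8,-0.25,-12],"roll": 0,"fingers": -0.4},
    {"translation": [-12,-0.25,-12],"roll": 0,"fingers": -0.4},
    {"translation": [-16,-0.25,-12],"roll": 0,"fingers": -0.4},
    {"translation": [-20,-0.25,-12],"roll": 0,"fingers": -0.4},
    {"translation": [-24,-0.25,-12],"roll": 0,"fingers": -0.4},
    {"translation": [-24,-0.25,-12],"roll": 0,"fingers": -0.4}
  ]
}}

```text
clock: 16.37
eef_pos: [0.3833, 0.0261, 0.2009]
tool_rot: [0.999, 0.05, -0.005, 0.0]
ft_force: [-0.4, -0.0, -0.3]
grip_width: 0.0598
```

```bash
python3 - <<'E'
from workcell import bot
import cv2,numpy as np
def cr(i,x,y,w,h,k):return cv2.resize(i[y:y+h,x:x+w],None,fx=k,fy=k,interpolation=cv2.INTER_CUBIC)
a=bot.camera("top")["pixels"][...,::-1];b=bot.camera("scene")["pixels"][...,::-1]
cv2.imwrite("pics/c7.png",np.hstack([np.vstack([cr(b,350,115,80,60,5),cr(a,220,160,80,60,5)]),cr(b,250,40,160,240,2.5)]))
E
```

```text
(no output)
```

View pics/c7.png

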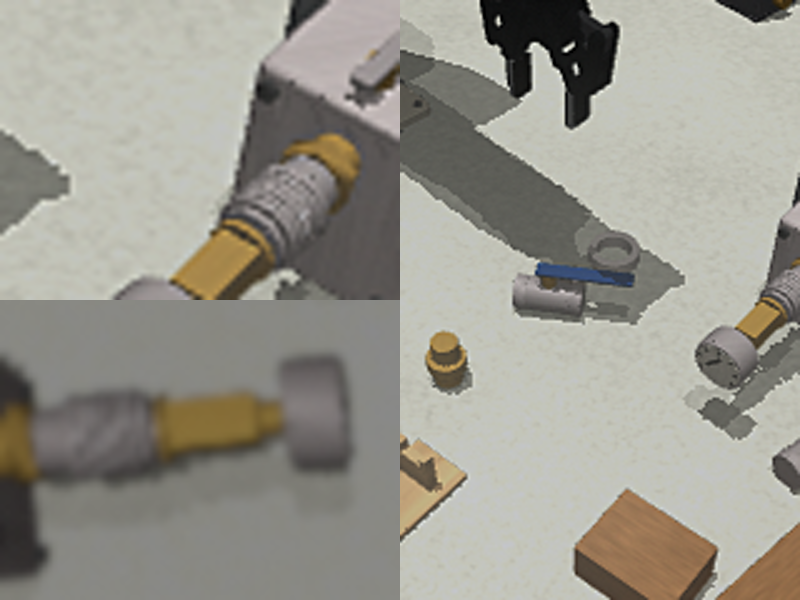

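The gauge is seated straight in the coupler, with the flange at the mouth and the ribbed sleeve forward again. The bystanders look in place. I'll hand in after a quick numeric check of the bystander patches.

```bash
python3 - <<'E'
from workcell import bot
import cv2,numpy as np
from h import C
a=bot.camera("top")["pixels"];b=C["top"]["pixels"]
for n,(x,y,w,h) in dict(valve_a=(236,134,60,28),carton=(334,132,42,50),shower=(438,178,46,44),nipple=(340,260,24,24),spanner=(392,246,78,54),valve_b=(266,238,46,54),tape=(242,262,26,26)).items():
    f=lambda i:cv2.Canny(cv2.cvtColor(i[y-5:y+h+5,x-5:x+w+5],cv2.COLOR_RGB2GRAY),60,120).astype(np.float32)
    print(n,cv2.phaseCorrelate(f(b),f(a)))
print(bot.get_obs()["ft_force"],bot.job_done())
E
```

```text
valve_a ((0.05222092618490848, 0.015356841790190146), 1.0010887217190532)
carton ((0.11296837067655119, 0.024485280600558212), 0.9811662270699019)
shower ((0.02443778969661281, -0.021051368687349026), 0.9773469283257001)
nipple ((0.01990501851333093, -0.06042628671764305), 1.002690492036902)
spanner ((0.03545794223004606, 0.09026299074720256), 0.7285025689336989)
valve_b ((-0.030385794320391568, 0.03467040273847033), 0.7648801974952221)
tape ((0.32781706787611853, 0.7719582007524295), 0.3852542980953499)
the job is handed in; nothing more can be done
[ 0.58328484 -0.55377561 -0.44835815] None
```

The gauge is locked into the pump's coupler and let go, and the job was handed in at about 16.5 s on the robot's clock.

- **Sleeve:** I pulled it to its 9 mm stop and let go. A picture afterwards showed it staying back by itself.
- **Insertion:** I took the gauge from its rest and pushed it in by feel, with about 5–10 N against the collar. I went on to the flange stop, where the force reached about 14 N.
- **Lock:** The gauge held against a pull of about 6 N without coming out. The final picture shows the ribbed sleeve forward again and the gauge seated straight.
- **Other goods:** The before-and-after image check showed no shift for the valves, carton, shower head, nipple and spanner, at most about 0.1 pixel.
- **Uncertain check:** The tape roll gave about 0.8 pixel (under 2 mm) with a weak match. The arm's shadow lay across it in that picture and the gripper never came down near it, so I don't think it moved.
- **Cameras:** The two cameras disagreed by about 7 to 15 mm on where the mouth lies along its axis. Touching the collar settled it, and that matched the flange stop 23 mm later. The gripper hid the plug during insertion, so I judged that part from forces alone.

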